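# Seat a tube against the spring plunger and hold it home

### The arm

A 6-joint arm with a two-finger parallel gripper is mounted at the origin on a cart in front of the work surface, level with it; the furniture and walls round the work are solid. World frame = base frame: x ahead of the robot, y to its left, z up, the work surface at z = 0. Lengths are in m, angles in degrees, forces in N, time in s.
With the tool pointing down it reaches from about 0.4 to 0.825 m from the base axis. Payload 7 kg.
Tool frame: the origin (TCP) lies at the very end of the fingers, on their centre line; the grasp point (between the pads) lies 19 mm behind it; z points along the fingers, y is the direction in which the jaws open and shut (so a half turn about z gives the same grasp; the last joint's range is limited). The gripper opens to 88 mm and grips with 3 to 60 N. Pads are 19 mm wide; open, the fingers measure 130 mm over their backs; the gripper's body (78 mm by 193 mm) begins 47 mm behind the grasp point.
Start: joints at [-60.212, 20.546, 0.682, 0, -70.136, -16.507], TCP at [0.155, -0.657, 0.227] pointing down, gripper open.
Joint ranges: [-176.03, 176.03], [-82.01, 121.73], [-58.28, 71.71], [-173.87, 95.51], [-174.79, -0.11], [-173.66, 173.66]. Speed limits (degrees/s): [136.94, 136.94, 172.46, 180, 180, 180].

### API

Orientations are given as [roll, pitch, yaw] about the fixed x, y, z axes, in that order (R = Rz(yaw) Ry(pitch) Rx(roll)).
In Python, from plant import telemetry, optics, ctrl gives the robot as it stands.
- The arm moves only by the tool servo_tool, never from a script. Its argument "rows" is a list of rows, each a list of 3 entries, a list of its own where there are three numbers: the shift along the tool's x, y, z in m, then the turn, a rotation vector about the tool's x, y, z in units of 6 degrees (1.0 is 6 degrees), then the closure, from 0 (fully open) to 1 (shut). A call has 1 to 20 rows; each row shifts and turns the commanded pose from where the row before left it, along the tool's axes as they then stand; what a row does not reach is not made up. A row lasts 1/12 s, in which the tool goes at most 41.7 mm and 7.16 degrees, less where a joint would pass 70% of its speed; a pose out of reach is approached as far as the arm can. A call is refused whole if a number of a shift passes 0.0417 or a number of a turn 1, either way. A call with a gripper value outside its range is refused whole. The fingers move at their own pace and stop on an object; the grip force is fixed at half the most. Time passes only in rows, so rows that do not move let the fingers close. It gives the time, the measured TCP pose, the force and the opening at its end, in the units of the state.
- telemetry.get_obs(): the state, without advancing time (a new reading comes with each control period).
- optics.snapshot(name): name is "side" or "top"; returns the picture (420x560x3 uint8, red, green, blue); there is no depth.
- optics.camera_info(name): a dict with "mtx" (3x3 intrinsics, pixels), "rvec" (rotation vector, rad) and "tvec" (3), from world to camera coordinates, as OpenCV has them. Camera axes: x right, y down, z forward; pixel columns grow to the right and rows downward; lengths in m; the calibration is good to about 2 mm. A picture is of the moment at which its call begins. camera_info takes no time and is no camera call.
- ctrl.close_job(): hands the job in, once; it reports no verdict.
The state is a dict: "clock": time; "joint_pos": joint angles; "qvel": joint speeds; "tau": joint torques, N m; "tool_pos": TCP position; "orientation": TCP orientation; "force": force on the tool from outside, world axes, zero at the start; "moment": the same for the moment, N m; "opening": finger opening in m.
Only numpy, scipy, OpenCV 4.12 (cv2) and the standard library are available. Lean on these libraries where they do the work, as an engineer would, in place of code of your own. Each camera call takes 0.05 s, during which the arm holds its last target.

### The job

Take the slim tube from the tube rest and lay it flat in the two vee notches of the aluminium fixture, with its pointed tip towards the sprung plunger and its cap outside the steel stop plate. Then slide it along the notches, pressing the plunger in, until the cap's shoulder meets the stop plate, without ramming it, and finish while still gripping the tube and pressing it firmly home. Leave the thick tube and everything else on the bench where it is.

Things in the scene. Friction and masses are not known exactly. Their poses are not given: they have to be found in the camera images.
- slim_tube_mid (a point): Middle of the slim centrifuge tube (22 x 22 x 123 mm, about 30 g), on its axis, 61.5 mm from either end; 50 mm above the bench while it lies in the rest or in the fixture. z axis: along the tube from tip to cap. Body 16 mm across, straight from about 22 to 109 mm from the tip. It starts in either lane of the rest.
- slim_tube_tip (a point): Point of the slim tube's conical tip, on its axis. The screw cap, 22 mm across, fills the last 14 mm of the other end; its shoulder (the ring-shaped face looking to the tip) is 109 mm from the tip.
- thick_tube_mid (a point): Middle of the thick centrifuge tube (28 x 28 x 105 mm, body 22 mm) in the other lane of the rest; a bystander.
- tube_rest: Low grey rest, fixed, base 90 x 124 x 8 mm, two lanes 75 mm apart (y = +37.5 and -37.5 mm), each of two white vee saddles at x = -31 to -26 and +26 to +31 mm, tops about 57 mm high; fingers go between them. Origin on the bench under its centre; x runs along the lanes, tubes lie with tips towards +x, the slim tube's middle at about x = -5 mm.
- fixture: Fixed aluminium fixture, base 168 x 66 x 8 mm. Origin on the bench under the stop face; x = push direction, z up. Two white 90 degree vee notches at x = 4 to 10 and 66 to 72 mm (mouth about 29 mm, tops about 56 mm high) carry the slim tube, its axis at y = 0, z = 50 mm; fingers go between them. The plunger's block starts at x = 118 mm, 66 mm high.
- stop_plate: Hard stop: 4 mm steel plate with a notch, in front of the first vee, face at fixture x = 0 (same origin and axes as the fixture), top 60 mm high. Its notch is 18 mm wide at the axis, flared above: it clears the body by 1 mm a side; the cap stays outside (x < 0) and its shoulder meets the face. Home, the tube's middle is at x = 47.5 and its tip at x = 109 mm.
- plunger (a joint): Travel of the sprung plunger in m: 0 = fully out, grows as it is pressed in along the fixture's +x. About 0.010 when the tube is home on the hard stop; its own travel ends at 0.0125. Spring: 2.5 N to start, 250 N/m, about 5 N with the tube home.
- plunger_face (a point): Centre of the plunger's flat round face (14 mm across), 50 mm above the bench, at fixture x = 99 mm when fully out. A tube laid with its middle at fixture x = 33 mm stands about 4 mm short of it.
- white_bottle: Bystander: small white bottle, 42 mm across, 68 mm tall; origin at the centre of its underside.
- pen: Bystander: marker pen lying on the bench, 12 x 126 x 14 mm; origin under its centre.
- tape_roll: Bystander: roll of marking tape lying flat, 77 mm across, 19 mm high; origin under its centre.
- dish_stack: Bystander: stack of round culture dishes, 62 mm across, 62 mm high; origin under its centre.
- cap_bottle: Bystander: squat clear glass bottle with a wide cap, 56 mm across, 99 mm tall; origin under its centre.
Things that resemble listed ones, but are neither listed nor needed, are in the scene too. Leave any red look-alike of the part that bears slim_tube_mid alone.

How it is judged (in metres and radians):
On the way, in this order (a step that is already met when the one before it is completed fails the run):
1. the slim tube is lifted clear of the rest in the fingers (height (world z) of slim_tube_mid above 0.075 m and contact force between the fingers and slim_tube above 0.5 N), for 0.1 s.
2. the slim tube lies flat in both notches of the fixture, tip towards the plunger, cap outside the stop plate (y of slim_tube_mid in the frame of fixture between -0.0025 and 0.0025 m and y of slim_tube_tip in the frame of fixture between -0.003 and 0.003 m and z of slim_tube_mid in the frame of fixture between 0.047 and 0.053 m and z of slim_tube_tip in the frame of fixture between 0.0465 and 0.053 m and x of slim_tube_mid in the frame of fixture between 0.015 and 0.052 m and x of slim_tube_tip in the frame of fixture between 0.07 and 0.115 m), for 0.1 s.
At the end, for the whole second after the job is handed in: Tube in both notches within 2.5 mm (tip 3 mm), tip to the plunger, cap shoulder within 2 mm of the stop face and pressing on it with over 1 N, plunger in by over 8.5 mm, tube still and the fingers on it, all through the last second (y of slim_tube_mid in the frame of fixture between -0.0025 and 0.0025 m and y of slim_tube_tip in the frame of fixture between -0.003 and 0.003 m and z of slim_tube_mid in the frame of fixture between 0.047 and 0.053 m and z of slim_tube_tip in the frame of fixture between 0.0465 and 0.053 m and x of slim_tube_mid in the frame of fixture between 0.046 and 0.0495 m and x of slim_tube_tip in the frame of fixture between 0.105 and 0.113 m and value of joint plunger above 0.0085 m and contact force between slim_tube and stop_plate above 1 N and contact force between the fingers and slim_tube above 1 N and linear speed of slim_tube below 0.01 m/s); the arm keeps its last pose, push and grip.
It fails at once if the tube is rammed against the stop plate (over 50 N) (contact force between slim_tube and stop_plate above 50 N).
It fails at once if the thick tube or another bystander is moved by more than 30 mm (distance of any of thick_tube_mid, white_bottle, pen, tape_roll, dish_stack, cap_bottle from where it was at the start of the episode above 0.03 m).
It also fails if it takes over 42 s, if anything falls off the work surface, if the arm or the gripper's body presses on something with over 40 N, if the wrist force passes 120 N, or if a joint passes its speed limit or range.

## Working session

There is one attempt and no reset: what is moved stays moved. The work goes in short steps, Python scripts to look and compute and a tool call to move; the robot and the scene stay as the last step left them, time stands still between calls to the robot, and variables do not carry over. Pictures are saved under pics/ and viewed, and the job is handed in when it is done.

Besides the shell and the picture viewer there is one more tool, called after ">>>" as a command line: name --argument value ..., lists and objects as JSON in quotes. servo_tool: Moves the arm, as the interface text tells. Its arguments: {"type":"object","properties":{"rows":{"type":"array"}},"required":["rows"]}

```bash
mkdir -p pics; ls; python3 - <<'E'
from plant import telemetry, optics, ctrl
import cv2
print(telemetry.get_obs())
for n in ("side","top"):
    im=optics.snapshot(n); cv2.imwrite(f"pics/{n}0.png",im[:,:,::-1]); print(n,optics.camera_info(n))
E
```

```text
pics
{'clock': 0.0, 'joint_pos': array([-6.02123563e+01,  2.05908906e+01,  6.34925073e-01, -2.07351774e-02,
       -7.01342335e+01, -1.65072329e+01]), 'qvel': array([-0.00713265,  0.00026502, -0.0321115 , -0.03518378, -0.05305925,
       -0.01535904]), 'tau': array([-1.07249463e-03, -5.82711911e+01,  2.93049181e+01,  6.99705362e+00,
        6.82194936e-03, -1.50198166e-04]), 'tool_pos': array([ 0.15493708, -0.6564928 ,  0.22563563]), 'orientation': array([ 1.79907980e+02, -6.94232377e-03, -1.66726645e+02]), 'force': array([-0.29661749, -0.48593878, -0.28060839]), 'moment': array([-0.04343426, -0.02539428,  0.05177177]), 'opening': 0.08745123551518615}
side {'mtx': array([[416.29882921,   0.        , 281.07219461],
       [  0.        , 416.29882921, 207.55835233],
       [  0.        ,   0.        ,   1.        ]]), 'rvec': array([ 1.3491622 ,  2.35124218, -0.80881792]), 'tvec': array([ 0.08732903, -0.45196242,  1.39366067])}
top {'mtx': array([[480.08423019,   0.        , 281.65495369],
       [  0.        , 480.08423019, 209.17447143],
       [  0.        ,   0.        ,   1.        ]]), 'rvec': array([ 2.10511938, -2.14187399,  0.1908074 ]), 'tvec': array([0.2528846 , 0.59415969, 0.98498651])}
```

```bash
ls pics
```

```text
side0.png
top0.png
```

View pics/side0.png

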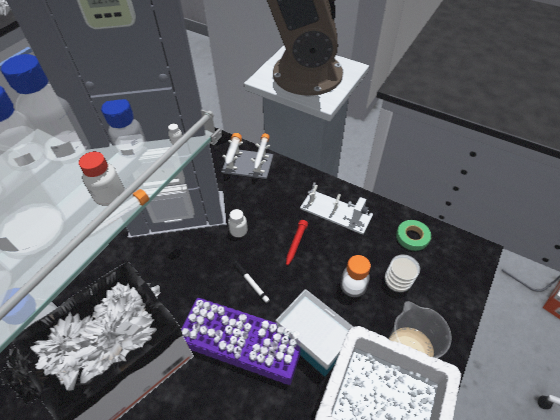

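View pics/top0.png

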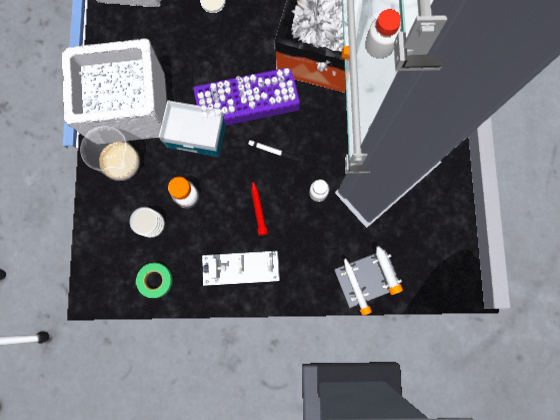

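```bash
cat > h.py <<'E'
import numpy as np, cv2
from plant import telemetry, optics, ctrl
def cam(n):
    c=optics.camera_info(n); R,_=cv2.Rodrigues(c["rvec"]); return c["mtx"],R,np.array(c["tvec"])
def proj(n,P):
    c=optics.camera_info(n); return cv2.projectPoints(np.array(P,float).reshape(-1,1,3),c["rvec"],c["tvec"],c["mtx"],None)[0][:,0]
def ray(n,uv,z):
    K,R,t=cam(n); o=-R.T@t; uv=np.atleast_2d(np.array(uv,float))
    d=(np.linalg.inv(K)@np.c_[uv,np.ones(len(uv))].T).T@R
    return o+d*((z-o[2])/d[:,2])[:,None]
E
python3 - <<'E'
from h import *
for n in("top","side"):
    K,R,t=cam(n); print(n,-R.T@t); print(proj(n,[[0,0,0],[0.5,0,0],[.5,.2,0],[.155,-.657,.227],[.4,-.3,.05]]))
t=cv2.imread("pics/top0.png"); s=cv2.imread("pics/side0.png")
a=cv2.resize(t[235:325,190:290],None,fx=6,fy=6,interpolation=2); b=cv2.resize(t[235:325,320:420],None,fx=6,fy=6,interpolation=2)
cv2.imwrite("pics/tfix.png",a);cv2.imwrite("pics/trest.png",b)
cv2.imwrite("pics/sfix.png",cv2.resize(s[170:245,285:385],None,fx=7,fy=7,interpolation=2))
cv2.imwrite("pics/srest.png",cv2.resize(s[115:190,205:290],None,fx=8,fy=8,interpolation=2))
E
```

```text
top [0.4088563  0.24001864 1.07814766]
[[404.91137324 498.76899509]
 [390.72819448 254.94963691]
 [301.50741423 256.49242499]
 [833.27228955 445.9827279 ]
 [541.6271574  298.02309676]]
side [1.08136797 0.54586254 0.82877249]
[[307.15815317  72.55316139]
 [219.88639326 167.4427207 ]
 [283.3342278  195.94280128]
 [107.34820267 -23.61400998]
 [155.32332144  97.74363842]]
```

View pics/tfix.png

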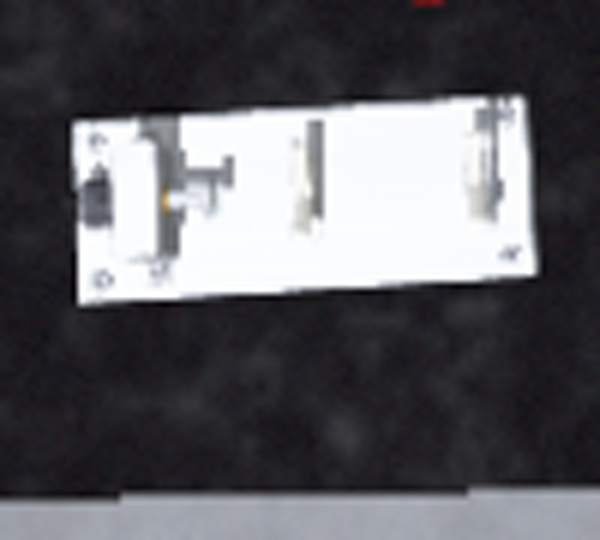

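View pics/trest.png

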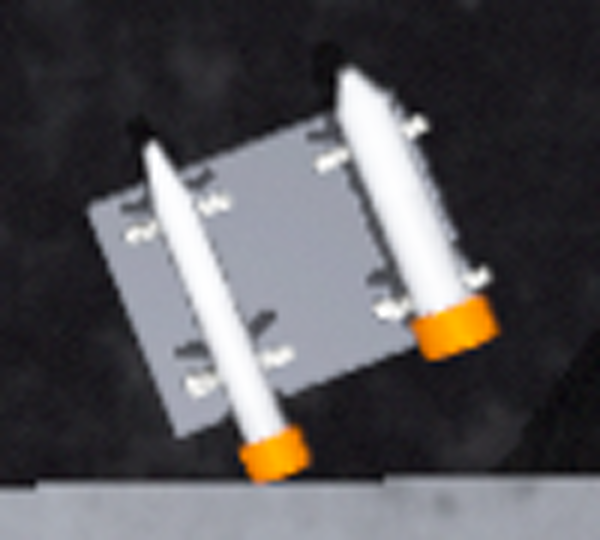

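View pics/sfix.png

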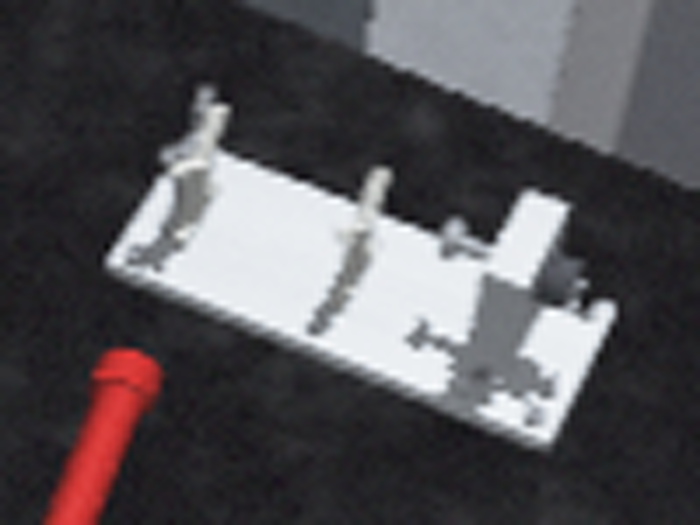

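View pics/srest.png

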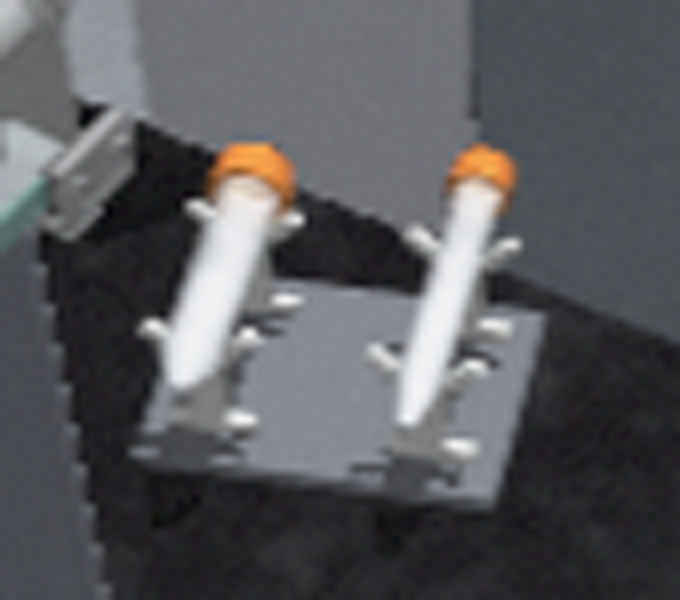

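```bash
python3 - <<'E'
from h import *
np.set_printoptions(precision=4,suppress=True)
print("col top",ray("top",[[340,192],[366,226],[440,165],[470,150]],0))
print("col side",ray("side",[[127,236],[223,229],[215,165],[205,120]],0))
print("shelf post", ray("side",[[213,140]],0), ray("top",[[358,165]],0),ray("top",[[358,165]],.2),ray("top",[[358,165]],.4))
t=cv2.imread("pics/top0.png"); s=cv2.imread("pics/side0.png")
# tubes: white+orange masks in top
hsv=cv2.cvtColor(t,cv2.COLOR_BGR2HSV)
m=((hsv[...,0]>5)&(hsv[...,0]<22)&(hsv[...,1]>150)&(hsv[...,2]>120)).astype(np.uint8)
n,l,st,c=cv2.connectedComponentsWithStats(m)
for i in range(1,n):
    if st[i,4]>15: print("orange top",st[i],c[i])
hs=cv2.cvtColor(s,cv2.COLOR_BGR2HSV)
m=((hs[...,0]>5)&(hs[...,0]<22)&(hs[...,1]>150)&(hs[...,2]>120)).astype(np.uint8)
n,l,st,c=cv2.connectedComponentsWithStats(m)
for i in range(1,n):
    if st[i,4]>15: print("orange side",st[i],c[i])
# fixture base top
g=t.min(2); m=np.zeros_like(g); m[240:300,195:290]=(g[240:300,195:290]>120)
cs,_=cv2.findContours(m,0,2); cc=max(cs,key=cv2.contourArea); r=cv2.minAreaRect(cc); b=cv2.boxPoints(r)
print("fix px",b); P=ray("top",b,.008); print(P, [np.linalg.norm(P[i]-P[i-1]) for i in range(4)])
# rest, grey
E
```

```text
col top [[ 0.6464  0.108   0.    ]
 [ 0.5665  0.0522  0.    ]
 [ 0.7063 -0.1262  0.    ]
 [ 0.7412 -0.1988  0.    ]]
col side [[ 0.7947 -0.0622  0.    ]
 [ 0.6623  0.1256  0.    ]
 [ 0.4992 -0.0169  0.    ]
 [ 0.3634 -0.1529  0.    ]]
shelf post [[ 0.4219 -0.0803  0.    ]] [[0.7098 0.0637 0.    ]] [[0.654  0.0964 0.2   ]] [[0.5982 0.1291 0.4   ]]
orange top [342  46   7  14  86] [345.2674  52.3256]
orange top [ 276   52   69   40 1129] [311.5022  71.3578]
orange top [168 177  23  22 396] [178.8434 187.4167]
orange top [389 284  14  11  87] [395.5287 289.4713]
orange top [360 306  12   9  71] [365.5352 310.5775]
orange side [231 133  11   8  40] [236.5 135.4]
orange side [262 133   7   5  22] [265.1818 135.1818]
orange side [134 190  15  15 125] [141.08  196.136]
orange side [348 255  23  25 443] [358.3476 266.5463]
fix px [[201.1702 254.8079]
 [277.3449 250.1912]
 [279.1876 280.5947]
 [203.0128 285.2114]]
[[0.5069 0.4239 0.008 ]
 [0.5143 0.2539 0.008 ]
 [0.4471 0.2508 0.008 ]
 [0.4399 0.4189 0.008 ]] [np.float64(0.06726467609260253), np.float64(0.17016427841725842), np.float64(0.06729003258875706), np.float64(0.16821921968160436)]
```

```bash
cat >> h.py <<'E'
def upc(mask8,roi,S=8):
    "gray roi upsampled -> contour px of original"
def world_contour(n,gray,roi,th,z,S=8,keep=1):
    x0,y0,x1,y1=roi; g=cv2.resize(gray[y0:y1,x0:x1],None,fx=S,fy=S,interpolation=cv2.INTER_CUBIC)
    m=(g>th).astype(np.uint8); cs,_=cv2.findContours(m,0,cv2.CHAIN_APPROX_NONE)
    out=[]
    for c in sorted(cs,key=cv2.contourArea)[::-1][:keep]:
        p=(c[:,0]+.5)/S-.5+[x0,y0]; out.append((p,ray(n,p,z)))
    return out
E
python3 - <<'E'
from h import *
np.set_printoptions(precision=2,suppress=True)
t=cv2.imread("pics/top0.png"); s=cv2.imread("pics/side0.png")
for th in (100,130,160):
    p,P=world_contour("top",t.min(2),(192,242,292,296),th,.008)[0]
    r=cv2.minAreaRect((P[:,:2]*1000).astype(np.float32)); print("fix top",th,r,cv2.boxPoints(r).ravel())
    p,P=world_contour("side",s.min(2),(290,180,385,240),th,.008)[0]
    r=cv2.minAreaRect((P[:,:2]*1000).astype(np.float32)); print("fix side",th,r)
# tubes: max channel (white & orange bright) minus rest grey
for th in (190,210):
    for p,P in world_contour("top",t.max(2),(320,240,420,320),th,.05,keep=4):
        r=cv2.minAreaRect((P[:,:2]*1000).astype(np.float32)); print("tube top",th,r)
    for p,P in world_contour("side",s.max(2),(205,125,290,190),th,.05,keep=3):
        r=cv2.minAreaRect((P[:,:2]*1000).astype(np.float32)); print("tube side",th,r)
print(t[250:306:6,345:366].max(2))
E
```

```text
fix top 100 ((477.06585693359375, 337.1161804199219), (68.95039367675781, 170.32327270507812), 2.525101661682129) [438.87 420.68 446.38 250.52 515.26 253.56 507.76 423.71]
fix side 100 ((463.7773742675781, 336.4404602050781), (106.17457580566406, 173.60215759277344), 2.8755764961242676)
fix top 130 ((477.0527038574219, 337.17236328125), (68.29447937011719, 169.5929412841797), 2.4943554401397705) [439.25 420.4  446.63 250.97 514.86 253.94 507.48 423.37]
fix side 130 ((464.34344482421875, 321.6998291015625), (103.81328582763672, 141.77296447753906), 3.0925309658050537)
fix top 160 ((476.9225158691406, 337.1639404296875), (67.46305847167969, 168.60043334960938), 2.474573850631714) [439.58 419.93 446.86 251.49 514.26 254.4  506.98 422.84]
fix side 160 ((463.03857421875, 322.91864013671875), (101.65130615234375, 137.09585571289062), 2.327507257461548)
tube top 190 ((464.6829528808594, 17.118141174316406), (102.94593048095703, 41.423702239990234), 6.957679271697998)
tube top 190 ((431.46942138671875, 84.31968688964844), (121.031982421875, 39.93379211425781), 7.369246006011963)
tube top 190
[... 1567 characters left out ...]
3 134  50  47  88 106 124 140 172 173 173 171 173 172 172 172
  172 173 171]
 [154 238 251 254 253 250 240 180 207 201 243 237 227 194 176 173 173 172
  174 173 173]
 [196 157 165 236 250 253 254 252 243 189 168 174 176 174 175 175 177 175
  175 176 175]
 [178 178 178 176 163 225 247 253 254 253 248 222 155 172 177 174 176 177
  174 176 175]
 [177 177 177 177 179 179 172 201 239 251 254 253 247 233 163 170 175 176
  157 154 155]
 [178 179 178 180 161 156 101  88  89 150 225 247 253 254 250 241 211 154
  172 177 168]
 [ 78 167 181 181 180 161 236 235 221 224 223 201 215 241 250 254 252 246
  230 192 180]
 [ 42  46  51 145 179 179 182 182 183 182 178 164  96  74 154 224 242 250
  250 245 233]]
```

```bash
python3 - <<'E'
from h import *
np.set_printoptions(precision=1,suppress=True)
t=cv2.imread("pics/top0.png"); s=cv2.imread("pics/side0.png")
yaw=np.radians(92.48); u=np.array([np.cos(yaw),np.sin(yaw)]); v=np.array([-u[1],u[0]]); c=np.array([.477,.3371])
def f(n,px,z): 
    P=ray(n,px,z)[:,:2]-c; return np.c_[P@u,P@v]*1000
def q(x,y,S=6,ox=190,oy=235): return [(x+.5)/S-.5+ox,(y+.5)/S-.5+oy]
print("block front top z66",f("top",[q(157,140),q(160,250)],.066))
print("vee2 z56",f("top",[q(298,140),q(311,140),q(295,225),q(310,225)],.056))
print("stop z60",f("top",[q(497,100),q(490,100),q(501,190)],.060))
print("vee1 z56",f("top",[q(470,150),q(485,150),q(470,210),q(490,215)],.056))
print("plunger z50",f("top",[q(219,195),q(215,200)],.050))
def w(x,y): return q(x,y,7,285,170)
print("side: vee2 top",f("side",[w(383,175)],.056),"vee1 tops",f("side",[w(218,107),w(205,92)],.058),"stop z60",f("side",[w(205,90),w(170,155)],.06))
print("side block front top edge",f("side",[w(528,192),w(490,270)],.066), "plunger",f("side",[w(452,235)],.05))
# big crops
a=t[240:300,195:285]; cv2.imwrite("pics/tfix2.png",cv2.resize(a,None,fx=8,fy=8,interpolation=0))
# darken: gamma
b=(255*(a/255.)**4).astype(np.uint8); cv2.imwrite("pics/tfix3.png",cv2.resize(b,None,fx=8,fy=8,interpolation=2))
E
```

```text
block front top z66 [[ 45.2 -19.5]
 [ 45.5  18.8]]
vee2 z56 [[ -3.4 -17.4]
 [ -8.  -17.1]
 [ -1.   12.4]
 [ -6.3  12.7]]
stop z60 [[-74.6 -26.9]
 [-72.2 -27.1]
 [-74.3   4.8]]
vee1 z56 [[-64.  -10.2]
 [-69.3  -9.9]
 [-62.9  10.9]
 [-69.8  13.1]]
plunger z50 [[26.1 -0.1]
 [27.5  1.5]]
side: vee2 top [[0.6 8.5]] vee1 tops [[-61.8   8.6]
 [-68.8  12.8]] stop z60 [[-68.5  12. ]
 [-66.6 -20.3]]
side block front top edge [[ 49.   16.1]
 [ 50.1 -20.6]] plunger [[30.3 -0.2]]
```

View pics/tfix3.png

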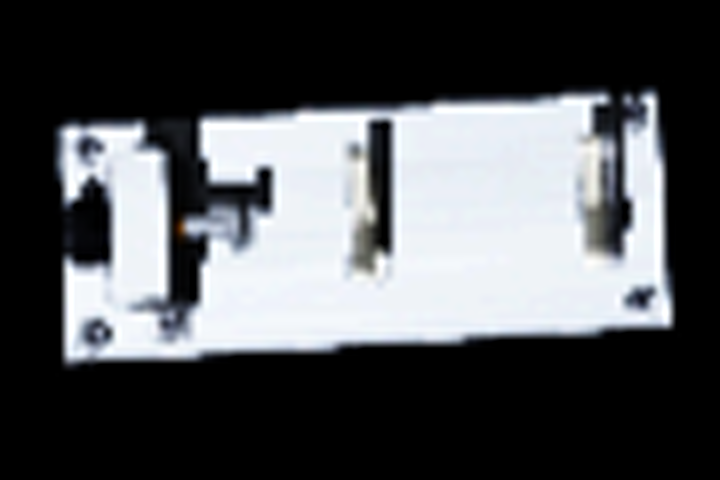

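```bash
cat >> h.py <<'E'
def tube_axis(n,im,mid,yawdeg,z,th=210,halfw=14,ts=None):
    "sample cross profiles at height z; centre of bright run at each station along axis"
    g=im.max(2).astype(np.float32); K=optics.camera_info(n)
    a=np.radians(yawdeg);u=np.array([np.cos(a),np.sin(a)]);v=np.array([-u[1],u[0]])
    out=[]
    for tt in (np.arange(-60,60,4) if ts is None else ts):
        w=np.arange(-halfw,halfw+.1,.25)
        P=np.c_[mid+ (tt*u+w[:,None]*v)/1000, np.full(len(w),z)]
        px=proj(n,P).astype(np.float32)
        val=cv2.remap(g,px[:,0].reshape(1,-1),px[:,1].reshape(1,-1),cv2.INTER_LINEAR)[0]
        ok=val>th
        if ok.any(): out.append((tt,w[ok].mean(),w[ok].max()-w[ok].min()))
    return np.array(out)
E
python3 - <<'E'
from h import *
np.set_printoptions(precision=2,suppress=True)
t=cv2.imread("pics/top0.png"); s=cv2.imread("pics/side0.png")
mid=np.array([.4304,.0912])
r=tube_axis("top",t,mid,21.9,.05); print(r.T)
r=tube_axis("side",s,mid,21.9,.05,th=200); print(r.T)
E
```

```text
[[-60.   -56.   -52.   -48.   -44.   -40.   -36.   -32.   -28.   -24.
  -20.   -16.   -12.    -8.    -4.     0.     4.     8.    12.    16.
   20.    24.    28.    32.    36.    40.    44.    48.    52.    56.  ]
 [ -1.5   -0.5   -0.25  -0.25  -0.5   -0.38  -0.88  -0.88  -1.    -1.96
    0.75  -1.5   -1.5   -1.62  -1.88  -2.12  -2.12  -2.38  -2.5   -2.5
   -2.75  -2.88  -3.12  -4.32  -1.39  -3.88  -3.75  -3.62  -3.75  -4.12]
 [ 13.5   19.    19.    16.5   11.5   11.25  11.25  12.25  12.5   28.
   21.5   12.    12.    11.75  11.75  12.25  12.75  11.75  12.5   12.5
   11.5   11.75  12.25  17.    27.75  12.25   9.5    8.25   6.     4.25]]
[[-60.   -56.   -52.   -48.   -44.   -40.   -36.   -32.   -28.   -24.
  -20.   -16.   -12.    -8.    -4.     0.     4.     8.    12.    16.
   20.    24.    28.    32.    36.    40.    44.    48.    52.    56.  ]
 [  0.5    0.62   7.12  -0.38   1.12   0.88   0.88   0.75   0.5    0.38
   -0.78  -0.12   0.12   0.    -0.25  -0.25  -0.62  -1.12  -1.38  -0.79
   -1.75  -1.88  -2.12  -2.25  -2.85  -2.75  -2.38  -2.5   -2.5   -2.88]
 [ 16.    17.25   1.25   8.75  12.75  11.75  10.75  10.    11.    10.25
   17.75  12.25  12.25  11.    11.    11.5   11.25  12.25  12.75  22.
   12.5   12.25  11.75  12.    17.5   12.5   11.25  10.     9.     7.25]]
```

```bash
cat >> h.py <<'E'
def go(target,rows,pos=None,yaw=None):
    o=telemetry.get_obs(); pos=o["tool_pos"] if pos is None else np.array(pos); yaw=o["orientation"][2] if yaw is None else yaw
    y=np.radians(yaw); d=np.array(target)-pos
    td=np.array([d[0]*np.cos(y)+d[1]*np.sin(y), d[0]*np.sin(y)-d[1]*np.cos(y), -d[2]])
    print("clock %.2f"%o["clock"],"pos",o["tool_pos"].round(4),"ori",o["orientation"].round(2),"F",o["force"].round(2),"open %.4f"%o["opening"]); print("tool delta",td.round(4),"per row",(td/rows).round(5))
E
python3 - <<'E'
from h import *
go([.40,-.25,.28],13,[.155,-.657,.277],-160.6)
go([.431,.09,.12],10,[.40,-.25,.28],-160.6)
E
```

```text
clock 0.10 pos [ 0.1549 -0.6565  0.2257] ori [ 1.7991e+02 -1.0000e-02 -1.6673e+02] F [ 0.26  0.02 -0.76] open 0.0875
tool delta [-0.3663  0.3025 -0.003 ] per row [-0.02818  0.02327 -0.00023]
clock 0.10 pos [ 0.1549 -0.6565  0.2257] ori [ 1.7991e+02 -1.0000e-02 -1.6673e+02] F [ 0.26  0.02 -0.76] open 0.0875
tool delta [-0.1422  0.3104  0.16  ] per row [-0.01422  0.03104  0.016  ]
```

>>> servo_tool --rows '[[[0, 0, -0.025], [0, 0, -0.51], 0.4], [[0, 0, -0.025], [0, 0, -0.51], 0.4], [[-0.028, 0.0233, 0], [0, 0, 0], 0.4], [[-0.028, 0.0233, 0], [0, 0, 0], 0.4], [[-0.028, 0.0233, 0], [0, 0, 0], 0.4], [[-0.028, 0.0233, 0], [0, 0, 0], 0.4], [[-0.028, 0.0233, 0], [0, 0, 0], 0.4], [[-0.028, 0.0233, 0], [0, 0, 0], 0.4], [[-0.028, 0.0233, 0], [0, 0, 0], 0.4], [[-0.028, 0.0233, 0], [0, 0, 0], 0.4], [[-0.028, 0.0233, 0], [0, 0, 0], 0.4], [[-0.028, 0.0233, 0], [0, 0, 0], 0.4], [[-0.028, 0.0233, 0], [0, 0, 0], 0.4], [[-0.028, 0.0233, 0], [0, 0, 0], 0.4], [[-0.028, 0.0233, 0], [0, 0, 0], 0.4], [[0, 0, 0], [0, 0, 0], 0.45]]'

```text
clock: 1.43
tool_pos: [0.4001, -0.2463, 0.2765]
orientation: [180.0, 0.1, -160.4]
force: [-0.9, -0.3, 0.1]
opening: 0.0502
```

```bash
python3 - <<'E'
from h import *
go([.431,.09,.12],10)
E
```

```text
clock 1.43 pos [ 0.4001 -0.2463  0.2765] ori [ 1.7998e+02  7.0000e-02 -1.6037e+02] F [-0.88 -0.29  0.08] open 0.0502
tool delta [-0.1422  0.3064  0.1565] per row [-0.01422  0.03064  0.01565]
```

>>> servo_tool --rows '[[[-0.0142, 0.0306, 0.012], [0, 0, 0], 0.45], [[-0.0142, 0.0306, 0.012], [0, 0, 0], 0.45], [[-0.0142, 0.0306, 0.012], [0, 0, 0], 0.45], [[-0.0142, 0.0306, 0.012], [0, 0, 0], 0.45], [[-0.0142, 0.0306, 0.012], [0, 0, 0], 0.45], [[-0.0142, 0.0306, 0.012], [0, 0, 0], 0.45], [[-0.0142, 0.0306, 0.012], [0, 0, 0], 0.45], [[-0.0142, 0.0306, 0.012], [0, 0, 0], 0.45], [[-0.0142, 0.0306, 0.012], [0, 0, 0], 0.45], [[-0.0142, 0.0306, 0.012], [0, 0, 0], 0.45], [[0, 0, 0], [0, 0, 0], 0.45], [[0, 0, 0], [0, 0, 0], 0.45]]'

```text
clock: 2.43
tool_pos: [0.4295, 0.0865, 0.1557]
orientation: [-180.0, -0.1, -160.4]
force: [0.2, -0.1, -0.4]
opening: 0.048
```

```bash
python3 - <<'E'
from h import *
t=optics.snapshot("top")[:,:,::-1]; s=optics.snapshot("side")[:,:,::-1]
cv2.imwrite("pics/a.png",np.vstack([cv2.resize(t[200:330,280:440],None,fx=4,fy=4)[:300],cv2.resize(s[90:200,180:340],None,fx=4,fy=4)[:300]]))
go([.431,.0895,.031],10)
E
```

```text
clock 2.53 pos [0.4298 0.0852 0.1565] ori [-1.7999e+02 -4.0000e-02 -1.6057e+02] F [0.28 0.52 0.92] open 0.0481
tool delta [-0.0026  0.0037  0.1255] per row [-0.00026  0.00037  0.01255]
```

View pics/a.png

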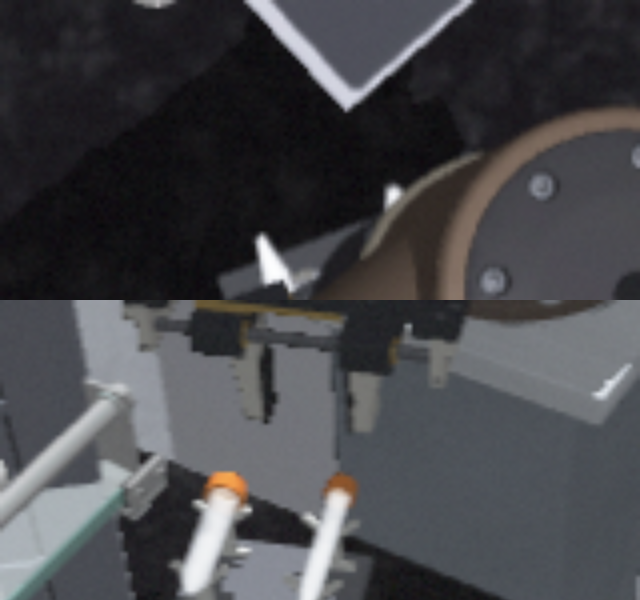

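>>> servo_tool --rows '[[[-0.001, 0.002, 0.016], [0, 0, 0], 0.45], [[-0.001, 0.0015, 0.016], [0, 0, 0], 0.45], [[0, 0, 0.016], [0, 0, 0], 0.45], [[0, 0, 0.016], [0, 0, 0], 0.45], [[0, 0, 0.015], [0, 0, 0], 0.45], [[0, 0, 0.015], [0, 0, 0], 0.45], [[0, 0, 0], [0, 0, 0], 0.45]]'

```text
clock: 3.12
tool_pos: [0.4294, 0.0874, 0.0608]
orientation: [-180.0, -0.2, -160.7]
force: [-1.1, -0.2, -0.9]
opening: 0.0482
```

```bash
python3 - <<'E'
from h import *
t=optics.snapshot("top")[:,:,::-1]; s=optics.snapshot("side")[:,:,::-1]
cv2.imwrite("pics/b.png",np.vstack([cv2.resize(t[230:330,320:440],None,fx=5,fy=5)[:290],cv2.resize(s[125:190,190:310],None,fx=5,fy=5)[:310]]))
go([.431,.0895,.031],1)
E
```

```text
clock 3.22 pos [0.4308 0.0884 0.0629] ori [-1.7998e+02 -3.0000e-02 -1.6068e+02] F [-0.25 -0.01 -0.48] open 0.0485
tool delta [-0.0005  0.0009  0.0319] per row [-0.00053  0.00093  0.03192]
```

View pics/b.png

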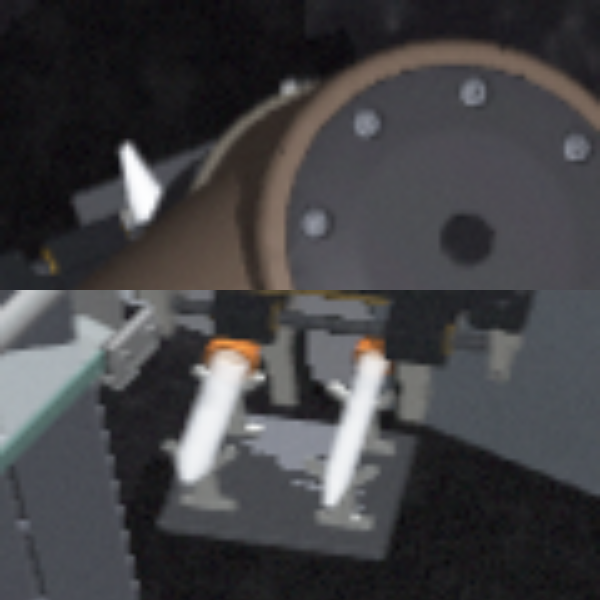

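>>> servo_tool --rows '[[[0, 0.0005, 0.011], [0, 0, 0], 0.45], [[0, 0, 0.011], [0, 0, 0], 0.45], [[0, 0, 0.009], [0, 0, 0], 0.45], [[0, 0, 0], [0, 0, 0], 0.45], [[0, 0, 0], [0, 0, 0], 0.6], [[0, 0, 0], [0, 0, 0], 0.75], [[0, 0, 0], [0, 0, 0], 0.85], [[0, 0, 0], [0, 0, 0], 1], [[0, 0, 0], [0, 0, 0], 1], [[0, 0, 0], [0, 0, 0], 1], [[0, 0, 0], [0, 0, 0], 1]]'

```text
clock: 4.13
tool_pos: [0.431, 0.0895, 0.032]
orientation: [-180.0, 0.0, -160.6]
force: [2.9, -5.4, 4.9]
opening: 0.0152
```

```bash
python3 - <<'E'
from h import *
s=optics.snapshot("side")[:,:,::-1]
cv2.imwrite("pics/c.png",cv2.resize(s[115:195,190:310],None,fx=6,fy=6))
go([.431,.0895,.031],1)
E
```

```text
clock 4.18 pos [0.431  0.0895 0.032 ] ori [-1.7996e+02  1.0000e-02 -1.6056e+02] F [ 1.93 -4.7   3.38] open 0.0150
tool delta [-0.    -0.     0.001] per row [-3.00e-05 -2.00e-05  1.01e-03]
```

View pics/c.png

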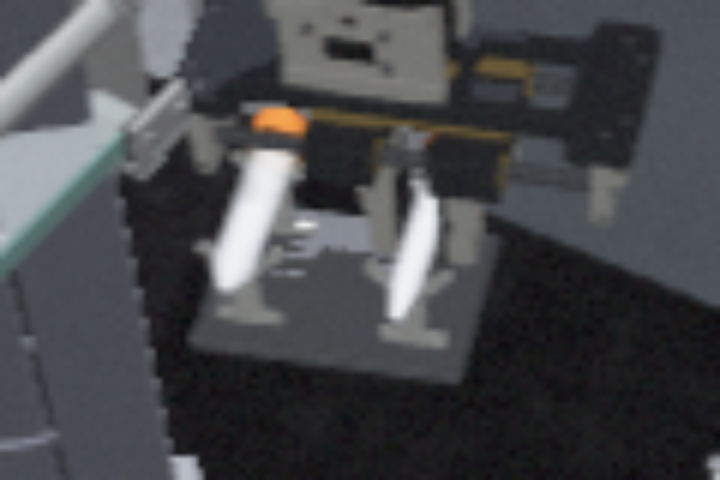

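>>> servo_tool --rows '[[[0, 0, -0.008], [0, 0, 0], 1], [[0, 0, -0.015], [0, 0, 0], 1], [[0, 0, -0.02], [0, 0, 0], 1], [[0, 0, -0.025], [0, 0, 0], 1], [[0, 0, -0.025], [0, 0, 0], 1], [[0, 0, -0.025], [0, 0, 0], 1], [[0, 0, 0], [0, 0, 0], 1], [[0, 0, 0], [0, 0, 0], 1]]'

```text
clock: 4.85
tool_pos: [0.4313, 0.0906, 0.1513]
orientation: [179.9, 0.2, -160.6]
force: [-0.5, 0.0, -1.5]
opening: 0.0154
```

```bash
python3 - <<'E'
from h import *
t=optics.snapshot("top")[:,:,::-1]; s=optics.snapshot("side")[:,:,::-1]
cv2.imwrite("pics/d.png",np.vstack([cv2.resize(t[230:330,320:440],None,fx=5,fy=5)[:250],cv2.resize(s[90:190,190:310],None,fx=5,fy=5)[:350]]))
go([.4787,.2981,.15],8)
E
```

```text
clock 4.95 pos [0.43   0.0898 0.1493] ori [ 1.7998e+02 -3.0000e-02 -1.6061e+02] F [-0.44  0.74 -1.13] open 0.0149
tool delta [-0.1151  0.1804 -0.0007] per row [-1.438e-02  2.254e-02 -9.000e-05]
```

View pics/d.png

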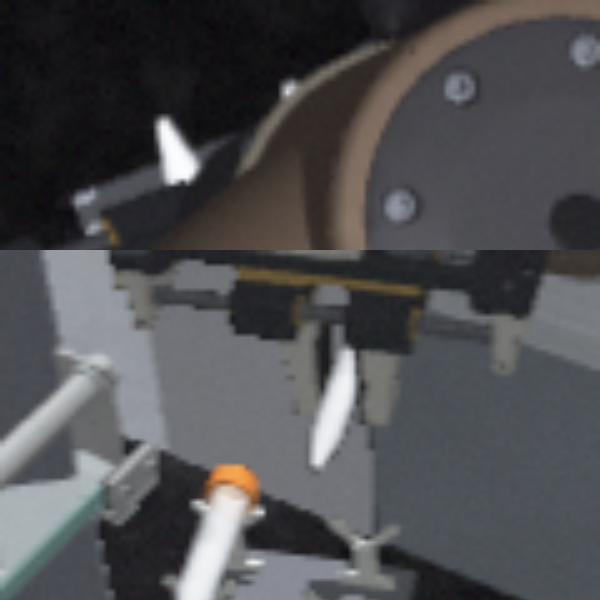

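Held and lifted (tip at side crop (318,465)). Now across to the fixture, then turn.

>>> servo_tool --rows '[[[-0.007, 0.0112, 0], [0, 0, 0], 1], [[-0.0144, 0.0225, 0], [0, 0, 0], 1], [[-0.0144, 0.0225, 0], [0, 0, 0], 1], [[-0.0144, 0.0225, 0], [0, 0, 0], 1], [[-0.0144, 0.0225, 0], [0, 0, 0], 1], [[-0.0144, 0.0225, 0], [0, 0, 0], 1], [[-0.0144, 0.0225, 0], [0, 0, 0], 1], [[-0.0144, 0.0225, 0], [0, 0, 0], 1], [[-0.007, 0.0113, 0], [0, 0, 0], 1]]'

```text
clock: 5.7
tool_pos: [0.4793, 0.3006, 0.1479]
orientation: [-179.9, -0.1, -160.5]
force: [0.5, 0.3, -0.0]
opening: 0.0152
```

>>> servo_tool --rows '[[[0, 0, 0], [0, 0, -0.68], 1], [[0, 0, 0], [0, 0, -0.9], 1], [[0, 0, 0], [0, 0, -0.9], 1], [[0, 0, 0], [0, 0, -0.9], 1], [[0, 0, 0], [0, 0, -0.9], 1], [[0, 0, 0], [0, 0, -0.9], 1], [[0, 0, 0], [0, 0, -0.9], 1], [[0, 0, 0], [0, 0, -0.9], 1], [[0, 0, 0], [0, 0, -0.9], 1], [[0, 0, 0], [0, 0, -0.9], 1], [[0, 0, 0], [0, 0, -0.9], 1], [[0, 0, 0], [0, 0, -0.9], 1], [[0, 0, 0], [0, 0, -0.9], 1], [[0, 0, 0], [0, 0, -0.7], 1], [[0, 0, 0], [0, 0, 0], 1], [[0, 0, 0], [0, 0, 0], 1], [[0, 0, 0], [0, 0, 0], 1]]'

```text
clock: 7.12
tool_pos: [0.4788, 0.2977, 0.149]
orientation: [180.0, -0.0, -87.7]
force: [0.0, -0.1, 0.3]
opening: 0.0151
```

```bash
python3 - <<'E'
from h import *
t=optics.snapshot("top")[:,:,::-1]; s=optics.snapshot("side")[:,:,::-1]
cv2.imwrite("pics/te.png",t);cv2.imwrite("pics/se.png",s)
cv2.imwrite("pics/e.png",np.vstack([cv2.resize(t[230:310,180:310],None,fx=5,fy=5)[:400],cv2.resize(s[120:240,270:400],None,fx=5,fy=5)[100:300]]))
cv2.imwrite("pics/e2.png",cv2.resize(s[130:245,265:400],None,fx=5,fy=5))
go([.4787,.2981,.15],8)
E
```

```text
clock 7.22 pos [0.479  0.2978 0.1492] ori [ 1.7997e+02 -2.0000e-02 -8.7610e+01] F [ 0.75 -0.23 -0.11] open 0.0152
tool delta [-0.0003  0.0002 -0.0008] per row [-4.e-05  3.e-05 -9.e-05]
```

View pics/e.png

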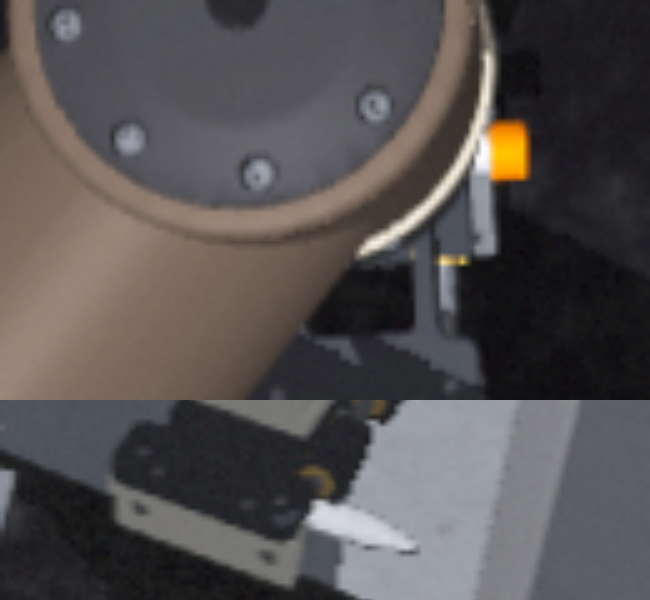

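View pics/e2.png

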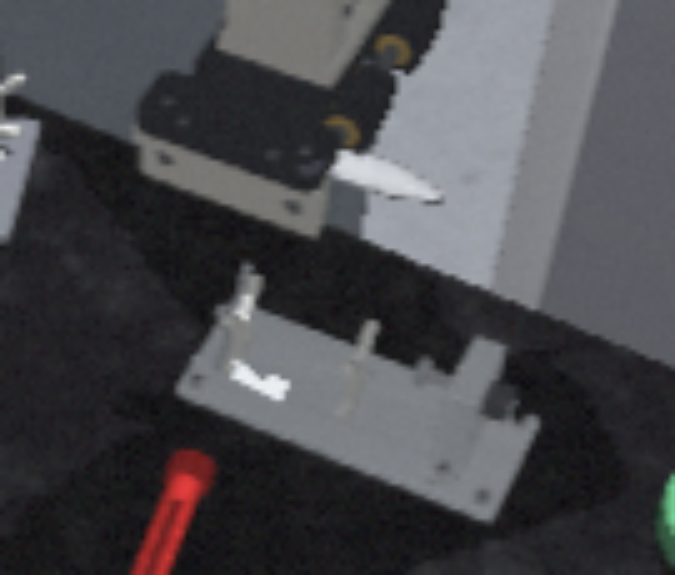

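```bash
python3 - <<'E'
from h import *
np.set_printoptions(precision=4,suppress=True)
t=cv2.imread("pics/te.png")
hsv=cv2.cvtColor(t,cv2.COLOR_BGR2HSV)
m=((hsv[...,0]>5)&(hsv[...,0]<22)&(hsv[...,1]>150)&(hsv[...,2]>120)).astype(np.uint8); m[:, :250]=0; m[:245]=0;m[280:]=0
ys,xs=np.where(m); print(xs.min(),xs.max(),ys.min(),ys.max())
C=ray("top",[[xs.mean(),ys.mean()]],.168)[0]; A=ray("top",[[xs.min()-.5,ys.mean()],[xs.max()+.5,ys.mean()],[xs.mean(),ys.min()-.5],[xs.mean(),ys.max()+.5]],.168)
T=ray("side",[[353,169.6],[353.2,169.8]],.168)
a=np.radians(92.48);u=np.array([np.cos(a),np.sin(a)]);v=np.array([-u[1],u[0]]); O=np.array([.477,.3371])-.072*u
for n,p in(("cap",C[None]),("edges",A),("tip",T),("tcp",np.array([[.479,.2978]]))):
    print(n,p, np.c_[(p[:,:2]-O)@u,(p[:,:2]-O)@v]*1000)
E
```

```text
278 285 254 265
cap [[0.4806 0.2443 0.168 ]] [[-20.8855   0.3818]]
edges [[0.4808 0.2518 0.168 ]
 [0.4805 0.2366 0.168 ]
 [0.4921 0.2441 0.168 ]
 [0.4695 0.2445 0.168 ]] [[-13.4144  -0.0709]
 [-28.5176   0.8443]
 [-21.574  -11.0796]
 [-20.2162  11.5228]]
tip [[0.4798 0.3629 0.168 ]
 [0.4801 0.3635 0.168 ]] [[97.6797 -3.9169]
 [98.2801 -4.2628]]
tcp [[0.479  0.2978]] [[32.6503 -0.2976]]
```

>>> servo_tool --rows '[[[0, 0, 0.015], [0, 0, 0], 1], [[0, 0, 0.02], [0, 0, 0], 1], [[0, 0, 0.02], [0, 0, 0], 1], [[0, 0, 0.02], [0, 0, 0], 1], [[0, 0, 0.015], [0, 0, 0], 1], [[0, 0, 0.006], [0, 0, 0], 1], [[0, 0, 0], [0, 0, 0], 1], [[0, 0, 0], [0, 0, 0], 1]]'

```text
clock: 7.88
tool_pos: [0.4794, 0.298, 0.0539]
orientation: [-180.0, -0.0, -87.5]
force: [-1.8, 0.2, 0.5]
opening: 0.0153
```

```bash
python3 - <<'E'
from h import *
t=optics.snapshot("top")[:,:,::-1]; s=optics.snapshot("side")[:,:,::-1]
cv2.imwrite("pics/tg.png",t);cv2.imwrite("pics/sg.png",s)
cv2.imwrite("pics/g1.png",cv2.resize(t[230:310,180:300],None,fx=6,fy=6))
cv2.imwrite("pics/g2.png",cv2.resize(s[150:245,275:385],None,fx=6,fy=6))
go([.4787,.2981,.032],8)
E
```

```text
clock 7.98 pos [0.4797 0.2984 0.0547] ori [-1.7992e+02  7.0000e-02 -8.7520e+01] F [-0.11  0.73 -0.8 ] open 0.0151
tool delta [0.0003 0.001  0.0227] per row [4.00e-05 1.30e-04 2.84e-03]
```

View pics/g1.png

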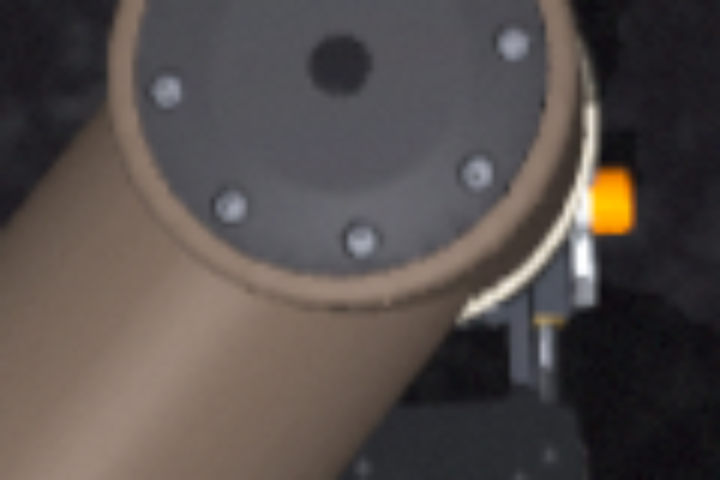

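View pics/g2.png

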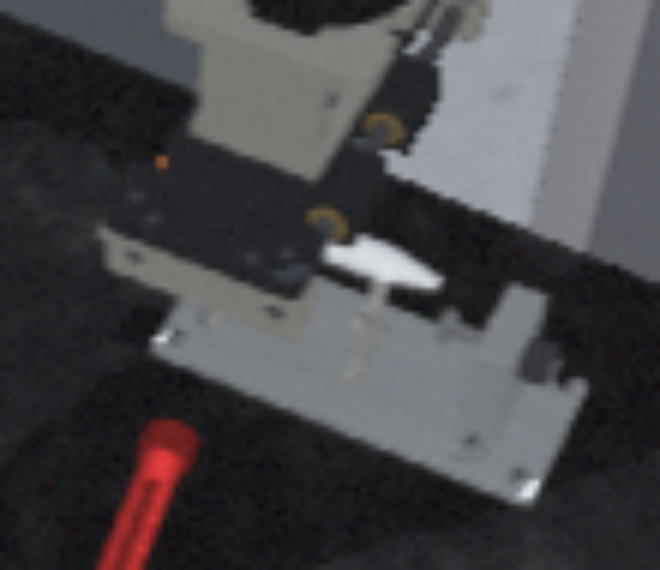

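```bash
cat >> h.py <<'E'
def fx(p):
    a=np.radians(92.48);u=np.array([np.cos(a),np.sin(a)]);v=np.array([-u[1],u[0]]); O=np.array([.477,.3371])-.072*u
    p=np.atleast_2d(p)[:,:2]-O; return np.c_[p@u,p@v]*1000
def cap(t,z):
    hsv=cv2.cvtColor(t,cv2.COLOR_BGR2HSV)
    m=((hsv[...,0]>5)&(hsv[...,0]<22)&(hsv[...,1]>150)&(hsv[...,2]>100)).astype(np.uint8); m[:, :250]=0; m[:245]=0;m[290:]=0;m[:,310:]=0
    ys,xs=np.where(m); print("cap px",xs.min(),xs.max(),ys.min(),ys.max(),"fixture",fx(ray("top",[[xs.mean(),ys.mean()],[xs.max()+.5,ys.mean()]],z)).round(2).tolist())
E
python3 - <<'E'
from h import *
np.set_printoptions(precision=2,suppress=True)
cap(cv2.imread("pics/tg.png"),.073)
w=lambda x,y:[(x+.5)/6-.5+275,(y+.5)/6-.5+150]
print(fx(ray("side",[w(441,282)],.073)), "plunger now",fx(ray("side",[w(452,322)],.05)), "tcp",fx([.4795,.2982]))
E
```

```text
cap px 279 285 258 268 fixture [[-21.6, 0.37], [-28.74, 0.8]]
[[97.2  -1.33]] plunger now [[104.09   0.35]] tcp [[33.03 -0.81]]
```

>>> servo_tool --rows '[[[0, 0, 0.004], [0, 0, 0], 1], [[0, 0, 0.004], [0, 0, 0], 1], [[0, 0, 0.004], [0, 0, 0], 1], [[0, 0, 0.003], [0, 0, 0], 1], [[0, 0, 0.003], [0, 0, 0], 1], [[0, 0, 0.002], [0, 0, 0], 1], [[0, 0, 0], [0, 0, 0], 1], [[0, 0, 0], [0, 0, 0], 1]]'

```text
clock: 8.65
tool_pos: [0.4791, 0.2977, 0.0334]
orientation: [180.0, -0.0, -87.5]
force: [0.0, -0.1, -0.8]
opening: 0.015
```

```bash
python3 - <<'E'
from h import *
for i in range(3):
    s=optics.snapshot("side")[:,:,::-1]; go([.4787,.2981,.032],1)
E
```

```text
clock 8.70 pos [0.4791 0.2979 0.0336] ori [180.    -0.   -87.52] F [ 0.11 -0.12  0.03] open 0.0153
tool delta [-0.0003  0.0004  0.0016] per row [-0.00025  0.00042  0.00155]
clock 8.75 pos [0.4792 0.2979 0.0336] ori [-179.99    0.    -87.52] F [-0.49  0.35  0.45] open 0.0152
tool delta [-0.0002  0.0005  0.0016] per row [-0.00021  0.00047  0.00164]
clock 8.80 pos [0.4792 0.2979 0.0337] ori [-1.7999e+02  1.0000e-02 -8.7520e+01] F [ 0.13 -0.04 -0.47] open 0.0149
tool delta [-0.0002  0.0005  0.0017] per row [-0.0002   0.00048  0.00171]
```

>>> servo_tool --rows '[[[0, 0, 0.0007], [0, 0, 0], 1], [[0, 0, 0.0005], [0, 0, 0], 1], [[0, 0, 0], [0, 0, 0], 1], [[0, 0, 0], [0, 0, 0], 1]]'

```text
clock: 9.13
tool_pos: [0.4791, 0.2979, 0.0324]
orientation: [-180.0, 0.0, -87.5]
force: [0.0, -0.2, 0.1]
opening: 0.0149
```

>>> servo_tool --rows '[[[0, 0, 0.0005], [0, 0, 0], 1], [[0, 0, 0], [0, 0, 0], 1], [[0, 0, 0], [0, 0, 0], 1]]'

```text
clock: 9.38
tool_pos: [0.4793, 0.2979, 0.0321]
orientation: [-180.0, 0.0, -87.5]
force: [0.4, -0.5, 1.2]
opening: 0.0149
```

>>> servo_tool --rows '[[[0, 0, 0.0005], [0, 0, 0], 1], [[0, 0, 0], [0, 0, 0], 1], [[0, 0, 0], [0, 0, 0], 1]]'

```text
clock: 9.63
tool_pos: [0.4793, 0.298, 0.0319]
orientation: [-180.0, 0.0, -87.5]
force: [-1.3, -0.8, 5.4]
opening: 0.015
```

>>> servo_tool --rows '[[[0, 0, 0.0005], [0, 0, 0], 1], [[0, 0, 0], [0, 0, 0], 1], [[0, 0, 0], [0, 0, 0], 1]]'

```text
clock: 9.88
tool_pos: [0.4794, 0.298, 0.0319]
orientation: [-180.0, 0.0, -87.5]
force: [-2.4, -1.5, 9.9]
opening: 0.0151
```

```bash
python3 - <<'E'
from h import *
t=optics.snapshot("top")[:,:,::-1]; s=optics.snapshot("side")[:,:,::-1]
cap(np.ascontiguousarray(t),.05)
cv2.imwrite("pics/i2.png",cv2.resize(s[150:245,275:385],None,fx=6,fy=6))
go([.4787,.2981,.032],8)
E
```

```text
cap px 279 285 259 269 fixture [[-21.68, 1.15], [-28.74, 1.58]]
clock 9.98 pos [0.4794 0.298  0.0318] ori [-1.7996e+02  2.0000e-02 -8.7500e+01] F [-2.65 -1.46  9.49] open 0.0148
tool delta [-0.0001  0.0007 -0.0002] per row [-2.e-05  8.e-05 -2.e-05]
```

View pics/i2.png

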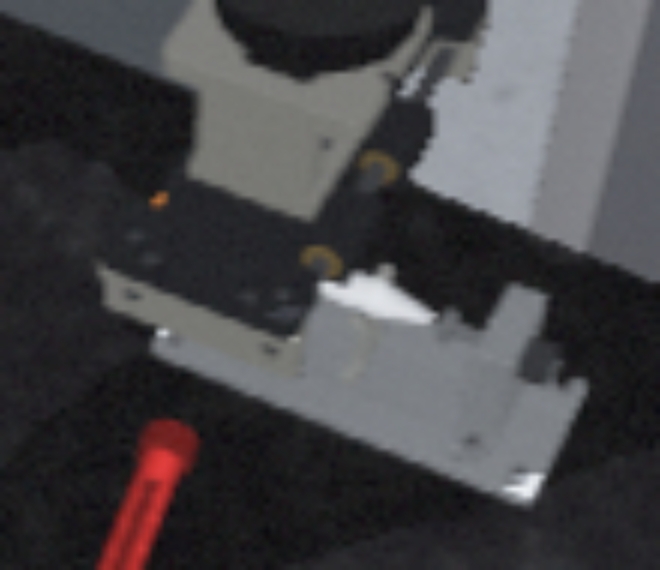

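>>> servo_tool --rows '[[[0, 0, -0.0003], [0, 0, 0], 1], [[-0.0007, 0, 0], [0, 0, 0], 1], [[-0.001, 0, 0], [0, 0, 0], 1], [[-0.001, 0, 0], [0, 0, 0], 1], [[-0.001, 0, 0], [0, 0, 0], 1], [[-0.001, 0, 0], [0, 0, 0], 1], [[-0.001, 0, 0], [0, 0, 0], 1], [[-0.001, 0, 0], [0, 0, 0], 1], [[0, 0, 0], [0, 0, 0], 1]]'

```text
clock: 10.73
tool_pos: [0.479, 0.3023, 0.0318]
orientation: [180.0, -0.2, -87.5]
force: [1.8, -11.0, 10.5]
opening: 0.0151
```

>>> servo_tool --rows '[[[-0.0005, 0, 0], [0, 0, 0], 1], [[-0.0006, 0, 0], [0, 0, 0], 1], [[-0.0006, 0, 0], [0, 0, 0], 1], [[-0.0006, 0, 0], [0, 0, 0], 1], [[-0.0006, 0, 0], [0, 0, 0], 1], [[0, 0, 0], [0, 0, 0], 1]]'

```text
clock: 11.23
tool_pos: [0.4789, 0.3048, 0.0318]
orientation: [180.0, -0.2, -87.5]
force: [4.3, -11.0, 11.0]
opening: 0.0151
```

>>> servo_tool --rows '[[[0, 0, -0.0004], [0, 0, 0], 1], [[0, 0, -0.0003], [0, 0, 0], 1], [[0, 0, 0], [0, 0, 0], 1]]'

```text
clock: 11.48
tool_pos: [0.4788, 0.3056, 0.032]
orientation: [180.0, -0.1, -87.5]
force: [4.0, -7.4, 3.9]
opening: 0.0151
```

```bash
python3 - <<'E'
from h import *
t=optics.snapshot("top")[:,:,::-1]; s=optics.snapshot("side")[:,:,::-1]
cap(np.ascontiguousarray(t),.05)
cv2.imwrite("pics/j.png",np.vstack([cv2.resize(t[245:290,250:310],None,fx=7,fy=7)[:,:420],cv2.resize(s[185:225,325:385],None,fx=7,fy=7)]))
go([.4787,.2981,.032],8); print(fx(telemetry.get_obs()["tool_pos"]))
E
```

```text
cap px 275 281 259 269 fixture [[-13.0, -0.53], [-20.3, -0.09]]
clock 11.58 pos [0.4788 0.3056 0.032 ] ori [ 1.7996e+02 -1.4000e-01 -8.7540e+01] F [ 4.07 -7.71  4.63] open 0.0151
tool delta [ 0.0075  0.0004 -0.    ] per row [ 9.4e-04  5.0e-05 -0.0e+00]
[[40.48813979 -0.43921938]]
```

View pics/j.png

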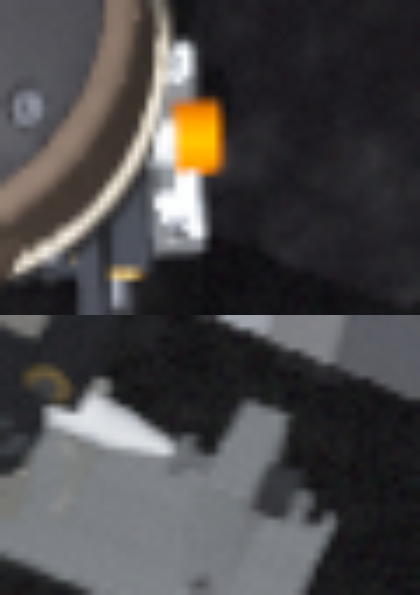

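>>> servo_tool --rows '[[[-0.0006, -0.0004, 0], [0, 0, 0], 1], [[-0.0006, 0, 0], [0, 0, 0], 1], [[-0.0006, 0, 0], [0, 0, 0], 1], [[-0.0006, 0, 0], [0, 0, 0], 1], [[-0.0006, 0, 0], [0, 0, 0], 1], [[0, 0, 0], [0, 0, 0], 1]]'

```text
clock: 12.08
tool_pos: [0.4787, 0.308, 0.0319]
orientation: [179.9, -0.2, -87.5]
force: [3.4, -7.9, 5.6]
opening: 0.0148
```

>>> servo_tool --rows '[[[-0.0005, 0, 0], [0, 0, 0], 1], [[-0.0005, 0, 0], [0, 0, 0], 1], [[-0.0005, 0, 0], [0, 0, 0], 1], [[0, 0, 0], [0, 0, 0], 1]]'

```text
clock: 12.42
tool_pos: [0.4787, 0.3094, 0.0319]
orientation: [179.9, -0.2, -87.5]
force: [2.5, -10.2, 7.3]
opening: 0.0151
```

>>> servo_tool --rows '[[[-0.0005, -0.0002, -0.0003], [0, 0, 0], 1], [[-0.0005, 0, 0], [0, 0, 0], 1], [[-0.0005, 0, 0], [0, 0, 0], 1], [[0, 0, 0], [0, 0, 0], 1]]'

```text
clock: 12.75
tool_pos: [0.4786, 0.311, 0.0319]
orientation: [179.9, -0.2, -87.5]
force: [2.9, -9.3, 4.9]
opening: 0.0152
```

>>> servo_tool --rows '[[[-0.0004, 0, 0], [0, 0, 0], 1], [[-0.0004, 0, 0], [0, 0, 0], 1], [[0, 0, 0], [0, 0, 0], 1]]'

```text
clock: 13.0
tool_pos: [0.4786, 0.3112, 0.032]
orientation: [179.9, -0.3, -87.6]
force: [3.6, -10.7, 5.4]
opening: 0.0152
```

>>> servo_tool --rows '[[[-0.0004, 0, 0], [0, 0, 0], 1], [[-0.0004, 0, 0], [0, 0, 0], 1], [[0, 0, 0], [0, 0, 0], 1]]'

```text
clock: 13.25
tool_pos: [0.4785, 0.3113, 0.0319]
orientation: [179.9, -0.3, -87.6]
force: [4.4, -13.6, 7.0]
opening: 0.015
```

>>> servo_tool --rows '[[[-0.0005, 0, 0], [0, 0, 0], 1], [[-0.0005, 0, 0], [0, 0, 0], 1], [[0, 0, 0], [0, 0, 0], 1], [[0, 0, 0], [0, 0, 0], 1]]'

```text
clock: 13.58
tool_pos: [0.4785, 0.3114, 0.0319]
orientation: [179.8, -0.4, -87.6]
force: [6.8, -15.6, 6.8]
opening: 0.0153
```

```bash
python3 - <<'E'
from h import *
t=optics.snapshot("top")[:,:,::-1]; s=optics.snapshot("side")[:,:,::-1]
cap(np.ascontiguousarray(t),.05)
cv2.imwrite("pics/k.png",np.vstack([cv2.resize(t[245:290,250:310],None,fx=7,fy=7,interpolation=2)[:,:420],cv2.resize(s[185:225,325:385],None,fx=7,fy=7,interpolation=2)]))
go([.4787,.2981,.032],8); print(fx(telemetry.get_obs()["tool_pos"]))
E
```

```text
cap px 266 279 260 284 fixture [[-7.21, -0.32], [-16.0, 0.21]]
clock 13.68 pos [0.4785 0.3114 0.0319] ori [179.84  -0.38 -87.57] F [  6.22 -16.52   6.24] open 0.0151
tool delta [ 0.0133  0.0004 -0.0001] per row [ 1.66e-03  4.00e-05 -1.00e-05]
[[46.25450003 -0.37838848]]
```

View pics/k.png

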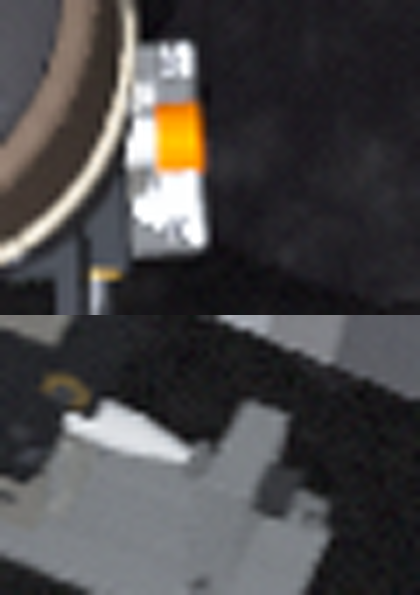

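>>> servo_tool --rows '[[[0, -0.0005, 0.0002], [0, 0, 0], 1], [[0, -0.0005, 0.0002], [0, 0, 0], 1], [[0, 0, 0], [0, 0, 0], 1], [[0, 0, 0], [0, 0, 0], 1]]'

```text
clock: 14.02
tool_pos: [0.4786, 0.3114, 0.0318]
orientation: [179.8, -0.4, -87.6]
force: [0.3, -15.4, 14.3]
opening: 0.0148
```

>>> servo_tool --rows '[[[-0.0005, 0, -0.0002], [0, 0, 0], 1], [[-0.0005, 0, -0.0002], [0, 0, 0], 1], [[-0.0003, 0, 0], [0, 0, 0], 1], [[0, 0, 0], [0, 0, 0], 1], [[0, 0, 0], [0, 0, 0], 1], [[0, 0, 0], [0, 0, 0], 1], [[0, 0, 0], [0, 0, 0], 1], [[0, 0, 0], [0, 0, 0], 1]]'

```text
clock: 14.68
tool_pos: [0.4785, 0.3114, 0.0318]
orientation: [179.7, -0.5, -87.6]
force: [3.3, -20.0, 11.7]
opening: 0.0153
```

```bash
python3 - <<'E'
from h import *
for i in range(3):
    t=optics.snapshot("top")[:,:,::-1]; s=optics.snapshot("side")[:,:,::-1]; go([.4787,.2981,.032],8)
cap(np.ascontiguousarray(t),.05)
cv2.imwrite("pics/l.png",np.vstack([cv2.resize(t[245:290,250:310],None,fx=7,fy=7,interpolation=2)[:,:420],cv2.resize(s[185:225,325:385],None,fx=7,fy=7,interpolation=2)]))
cv2.imwrite("pics/lt.png",t)
E
```

```text
clock 14.78 pos [0.4785 0.3114 0.0318] ori [179.73  -0.49 -87.59] F [  4.1  -19.01  10.47] open 0.0147
tool delta [ 0.0133  0.0004 -0.0002] per row [ 1.67e-03  4.00e-05 -2.00e-05]
clock 14.88 pos [0.4785 0.3114 0.0318] ori [179.74  -0.49 -87.59] F [  4.69 -19.54  12.03] open 0.0149
tool delta [ 0.0133  0.0004 -0.0002] per row [ 1.67e-03  5.00e-05 -2.00e-05]
clock 14.98 pos [0.4785 0.3114 0.0318] ori [179.74  -0.49 -87.58] F [  2.93 -20.23  11.02] open 0.0149
tool delta [ 0.0133  0.0004 -0.0002] per row [ 1.67e-03  5.00e-05 -2.00e-05]
cap px 265 279 260 284 fixture [[-6.83, 0.75], [-15.94, 1.3]]
```

View pics/l.png

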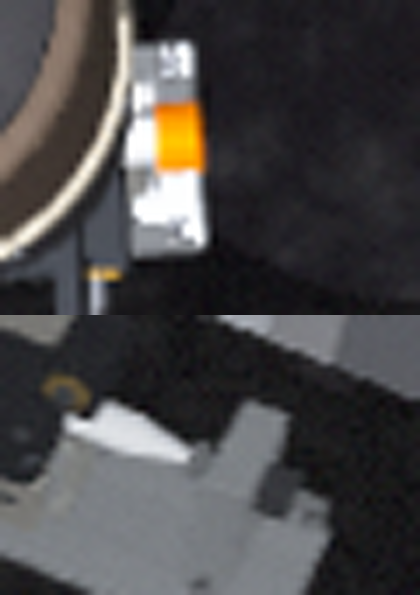

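View pics/lt.png

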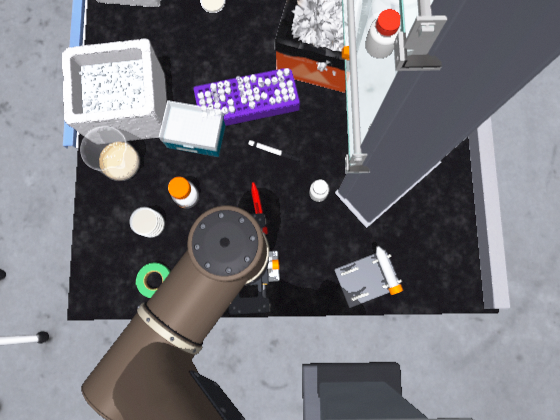

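```bash
python3 - <<'E'
from h import *
w=lambda x,y:[(x+.5)/7-.5+325,(y+.5-315)/7-.5+185]
print("tip",fx(ray("side",[w(193,460)],.05)),"block front edge z66",fx(ray("side",[w(245,402),w(212,465)],.066)))
E
```

```text
tip [[111.08212415  -2.92055737]] block front edge z66 [[120.15369741  15.63792557]
 [120.37662238 -14.50179707]]
```

```bash
python3 - <<'E'
from h import *
print(ctrl.close_job()); go([.4785,.3114,.032],1)
E
```

```text
the job is handed in; nothing more can be done
None
the job is handed in; nothing more can be done
```

The slim tube is in the fixture's two notches, tip to the plunger, pressed home against the stop plate and still gripped. I handed the job in at about 15 s of the 42 s allowed. No verdict came back, and the arm could not be read after hand-in.

**What I did:** I gripped the tube at its middle in the rest's lane on the robot's left, lifted it clear, turned it about 73° and lowered it until both notches carried it. I then slid it about 13 mm in steps of 1 mm or less. It stopped hard at a tool y of 0.3114 m, and I raised the push to about 20 N with about 11 N down.

**What the last checks showed:**
- **Push and position:** The tool did not move any further while the force rose from 11 to 20 N. That is well below the 50 N ramming limit, and the 5 N spring leaves a clear margin for contact on the stop.
- **Tip, side view:** After correcting for that view's offset, the tip is at about x = 108.8 mm, against 109 mm nominal.
- **Tube height and grip:** The tool's height matched its height when it gripped the tube in the rest, and the fingers were still on the tube.
- **Surroundings:** The last top picture showed the thick tube and the other bench items it did not hide where they were; the arm partly hid the red look-alike pen and the tape roll.

**What disagreed or was not measured:**
- **Cap end, top view:** It read x = -16 mm instead of -14 mm. My fixture origin, taken from the base outline, looked about 1.5 mm off compared with the notches and the plate, which would explain most of this.
- **Tip, sideways:** The raw side view put the tip about 2.9 mm off centre. I put that down to the same camera's bias, because the block in that view was off by about 2.3 mm too.
- **Sideways force:** About 3–4 N remained on the tool.
- **Plunger travel:** I did not measure it directly.

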